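# Dock the tube rack behind the guard post

### The arm

A 6-joint arm with a two-finger parallel gripper is mounted at the origin on the work surface. World frame = base frame: x ahead of the robot, y to its left, z up, the work surface at z = 0. Lengths are in mm, angles in rad, forces in N, time in s.
With the tool pointing down it reaches from about 300 to 775 mm from the base axis. Payload 14.6 kg.
Tool frame: the origin (TCP) lies between the finger pads; the fingertips stand 22 mm ahead of it and the grasp point (between the pads) lies 3 mm ahead of it (finger_overhang is the distance from the TCP to the fingertips, in mm); z points along the fingers, y is the direction in which the jaws open and shut (so a half turn about z gives the same grasp; the last joint's range is limited). The gripper opens to 94 mm and grips with 3 to 60 N. Pads are 16 mm wide; open, the fingers measure 119 mm over their backs; the gripper's body (75 mm by 177 mm) begins 78 mm behind the grasp point.
Start: joints at [1.086, 0.3, 1.521, -0, 1.321, -0.067], TCP at [223.159, 502.682, 227.446] pointing down, gripper open.
Joint ranges: [-3.03, 3.03], [-0.79, 2.21], [0.23, 2.52], [-1.04, 4.18], [0, 3.07], [-2.55, 2.55]. Speed limits (rad/s): [2.22, 2.22, 2.57, 3.14, 3.14, 3.14].

### API

Orientations are given as [roll, pitch, yaw] about the fixed x, y, z axes, in that order (R = Rz(yaw) Ry(pitch) Rx(roll)).
In Python, from cell import * gives the robot as it stands.
- The arm moves only by the tool jog_arm, never from a script. Its argument "increments" is a list of rows, each a list of 7 numbers: the shift along the tool's x, y, z in cm, then the turn, a rotation vector about the tool's x, y, z in degrees, then the finger opening in cm, from 0 to 9.4. In form: [[x, y, z, wx, wy, wz, grip], ...]. A call has 1 to 20 rows; each row shifts and turns the commanded pose from where the row before left it, along the tool's axes as they then stand; what a row does not reach is not made up. A row lasts 1/8 s, in which the tool goes at most 62.5 mm and 10.7 degrees, less where a joint would pass 70% of its speed; a pose out of reach is approached as far as the arm can. A call is refused whole if a number of a shift passes 6.25 or a number of a turn 10.7, either way. A call with a gripper value outside its range is refused whole. The fingers move at their own pace and stop on an object; "squeeze" is the grip in N (left out, the last holds). Time passes only in rows, so rows that do not move let the fingers close. It gives the time, the measured TCP pose, the force and the opening at its end, in the units of the state.
- read_state(): the state, without advancing time (a new reading comes with each control period).
- camera(name): name is "scene" or "top" or "wrist"; returns a dict with "image" (420x560x3 uint8, red, green, blue), "K" (3x3 intrinsics, pixels), "rvec" (rotation vector, rad) and "tvec" (3), from world to camera coordinates, as OpenCV has them. Camera axes: x right, y down, z forward; pixel columns grow to the right and rows downward; lengths in mm; the calibration is good to about 2 mm. A picture is of the moment at which its call begins. There is no depth.
- sign_off(): hands the job in, once; it reports no verdict.
Trained networks look in a picture, given as the dict that the camera call returned (one of the last four; its "shot" number tells which), for a name from the list of things; names that differ only in an ending like _2 or _b are one class to them, and where a whole thing is asked for, a point or a joint stands for the part that bears it (a point fixed in the world has none). Each returns a list of dicts, best first, with "conf" (0 to 1); they miss things now and then, are a little off and sometimes report something else, mostly with a low value. They report only what shows in the picture. A call takes as long as a camera call. They do not tell look-alikes from the thing itself.
- recognise(picture, name): "centre" ([x, y, z] in mm, in the coordinates of the camera as it stood for that picture, good to about 4 mm: the middle of the surface that is visible of it).
- regions_of(picture, name): "mask" (420x560 bool, what is visible of it).
The state is a dict: "clock": time; "joints": joint angles; "qd": joint speeds; "effort": joint torques, N m; "eef_pos": TCP position; "eef_rot": TCP orientation; "wrist_force": force on the tool from outside, world axes, zero at the start; "moment": the same for the moment, N m; "finger_gap": finger opening in mm.
Only numpy, scipy, OpenCV 4.12 (cv2) and the standard library are available. Lean on these libraries where they do the work, as an engineer would, in place of code of your own. Each camera call takes 0.05 s, during which the arm holds its last target.

### The job

Push the long white tube rack over the bench into the aluminium docking bay: angle it so that one end goes in behind the steel guard post, then push the other end in, until the whole rack lies flat against the bay's back wall between its two side cheeks. Only push it, gently, with the fingers: never grip it, lift it or tip it, and leave everything else on the bench where it stands.

Things in the scene. Friction and masses are not known exactly. Their poses are not given: they have to be found in the camera images.
- rack: Long white plastic rack, coloured-capped tubes fixed in it, blue side stripes; loose, about 0.4 kg. A block 44 mm (its x) by 220 mm (its y, the long way) by 32 mm high; caps reach 46 mm: push low on the block. Origin: centre of the underside. It starts robot-side of the post, its y near world y. Either long side may face the wall. It slides with dry friction (2 to 7 N) and stops where left.
- rack_end_left (a point): Middle of the rack's end face at its +y end (110 mm from the centre along the rack's y, 16 mm above the underside).
- rack_end_right (a point): Middle of the rack's end face at its -y end (110 mm from the centre along the rack's -y, 16 mm above the underside).
- bay: Fixed bay open to the robot, on the bare bench. Origin: at bench level, middle of the back wall's inner face; x points into the wall, y along it. Wall 40 mm high, 284 long; console behind it 60 mm high, 150 deep. At each end a cheek 26 mm high, 12 thick, reaches 30 mm out from the wall; inner faces at y = +130 and -130 mm. Home, the rack's centre is at x = -22 mm here, its y along the bay's y.
- post: Fixed steel post with black band and yellow cap, 20 mm diameter (21 at the cap), 48 mm high. It stands 76 mm in front of the wall's face (66 mm free between), 55 to 70 mm to the bay's +y or -y side. Origin: on its axis at bench level. At the other side there is only a flush dark socket cover, which the rack slides over freely.
- reagent: The amber reagent bottle (60 mm across, 125 high), to be left alone, at the side of the work. Origin: centre of its underside.
- cup_orange: The orange-lidded cup (60 mm across, 65 high), to be left alone, at the side of the work. Origin: centre of its underside.
- cup_green: The green-lidded cup (60 mm across, 65 high), to be left alone, at the side of the work. Origin: centre of its underside.
- tipbox: The tip box (blue with clear lid, 87 by 127 mm, 65 high), to be left alone, at the side of the work. Origin: centre of its underside.
- tubestand: The green tube stand (75 by 100 mm, 70 high, with capped tubes), to be left alone, at the side of the work. Origin: centre of its underside.
- marker: The marker pen (white with blue cap, lying, 135 mm long, 12 thick), to be left alone, at the side of the work. Origin: centre of its underside.
- slidebox: The cardboard slide box (90 by 80 mm, 35 high), to be left alone, at the side of the work. Origin: centre of its underside.
There are look-alikes about, which are no part of the job. Of the things that look like the rack, the larger one is meant.

How it is judged (in metres and radians):
At the end, for the whole second after the job is handed in: The rack stands flat on the bench, at rest, between the two cheeks, with both of its ends within 8 mm of lying against the bay's back wall (x of each of rack_end_left, rack_end_right in the frame of bay above -0.03 m and x of rack in the frame of bay below -0.015 m and y of rack in the frame of bay between -0.024 and 0.024 m and height (world z) of rack below 0.005 m and angle between rack's own z axis and vertical below 0.06 rad and linear speed of rack below 0.01 m/s); the robot touches nothing.
It fails at once if the rack is lifted off the bench (more than 12 mm) (height (world z) of rack above 0.012 m).
It fails at once if the rack is tipped (more than about 14 degrees) (angle between rack's own z axis and vertical above 0.25 rad).
It fails at once if the rack is gripped or shoved hard (more than 40 N from the fingers) (contact force between the fingers and rack above 40 N).
It fails at once if a bystander is moved (more than 20 mm) (distance of any of reagent, cup_orange, cup_green, tipbox, tubestand, marker, slidebox from where it was at the start of the episode above 0.02 m).
It also fails if it takes over 72 s, if anything falls off the work surface, if the arm or the gripper's body presses on something with over 40 N, if the wrist force passes 120 N, or if a joint passes its speed limit or range.

## Working session

There is one attempt and no reset: what is moved stays moved. The work goes in short steps, Python scripts to look and compute and a tool call to move; the robot and the scene stay as the last step left them, time stands still between calls to the robot, and variables do not carry over. Pictures are saved under pics/ and viewed, and the job is handed in when it is done.

Besides the shell and the picture viewer there is one more tool, called after "Call:" as name(argument=value, ...), one argument or row to a line, values as JSON. jog_arm: Moves the arm, as the interface text tells. Its arguments: {"type":"object","properties":{"increments":{"type":"array"},"squeeze":{"type":"number"}},"required":["increments"]}

```bash
mkdir -p pics; ls
python3 - <<'E'
from cell import *
import cv2
s=read_state(); print({k:np.round(v,3) if 0 else v for k,v in s.items()})
for n in ("scene","top"):
    p=camera(n); cv2.imwrite(f"pics/{n}0.png",p["image"][:,:,::-1]); print(n,p["K"],p["rvec"],p["tvec"],p["shot"])
E
```

```text
pics
{'clock': 0.0, 'joints': array([ 1.08638638e+00,  3.00453871e-01,  1.52156079e+00,  8.78584255e-06,
        1.32073615e+00, -6.65775402e-02]), 'qd': array([-0.00019177, -0.00031517, -0.0007198 , -0.00013671, -0.00045914,
        0.00112991]), 'effort': array([-2.42972907e-03, -5.31793892e+01, -3.52745891e+01,  7.08580320e-02,
        2.42775731e-02, -8.43403086e-05]), 'eef_pos': array([223.05727318, 502.47696073, 226.90436052]), 'eef_rot': array([-3.14043762e+00, -8.55418644e-05,  2.72375802e+00]), 'wrist_force': array([ 0.57967642, -0.10665842, -1.12689251]), 'moment': array([0.03492993, 0.006745  , 0.04252479]), 'finger_gap': 93.68601706764767}
scene [[452.66543868   0.         277.76483231]
 [  0.         452.66543868 205.72191248]
 [  0.           0.           1.        ]] [ 2.00395997  0.94616868 -0.52297901] [-360.34504434 -184.26665137 1564.90461753] 1
top [[476.31224835   0.         274.63943164]
 [  0.         476.31224835 216.05465965]
 [  0.           0.           1.        ]] [ 2.13400169 -2.10692313  0.20465285] [1.01240687e+00 5.28215880e+02 1.30379612e+03] 2
```

View pics/scene0.png

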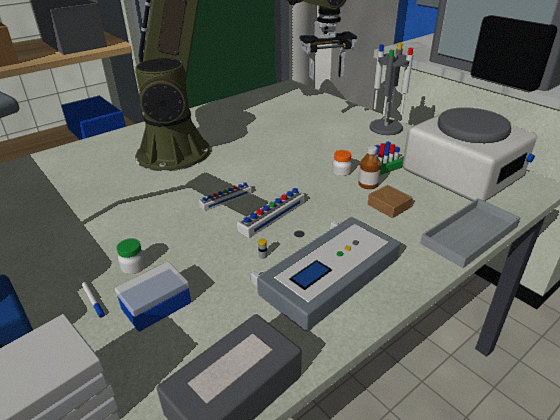

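View pics/top0.png

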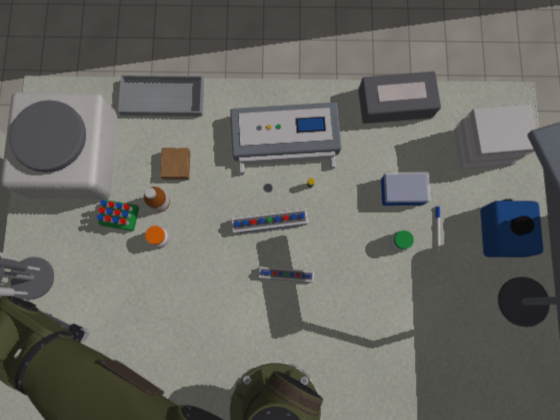

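The top view has two candidate racks: the larger at about (270,221) and a smaller look-alike at about (287,274). The larger fits the description. It is about 75 px long, roughly 220 mm, and lies next to the post (311,183), the socket cover (268,188) and the bay cheeks (241,167) and (334,159). I'll check it in an enlarged crop and measure.

```bash
cat > h.py <<'E'
from cell import *
import cv2, numpy as np
def ray(p,uv):
    R=cv2.Rodrigues(np.array(p["rvec"],float))[0]; t=np.array(p["tvec"],float).reshape(3)
    d=R.T@np.linalg.inv(p["K"])@np.array([uv[0],uv[1],1.0]); return -R.T@t,d
def at(p,uv,z):
    c,d=ray(p,uv); return c+d*(z-c[2])/d[2]
def proj(p,X):
    return cv2.projectPoints(np.array(X,float).reshape(-1,1,3),np.array(p["rvec"],float),np.array(p["tvec"],float),p["K"],None)[0].reshape(-1,2)
def toW(p,c):
    R=cv2.Rodrigues(np.array(p["rvec"],float))[0]; return R.T@(np.array(c)-np.array(p["tvec"],float).reshape(3))
def crop(p,u0,v0,w,h,s,f,polys=[]):
    im=cv2.resize(p["image"][v0:v0+h,u0:u0+w,::-1],None,fx=s,fy=s,interpolation=cv2.INTER_CUBIC)
    for P,c in polys:
        q=((proj(p,P)-[u0,v0]+.5)*s-.5); cv2.polylines(im,[np.round(q*8).astype(int).reshape(-1,1,2)],True,c,1,cv2.LINE_AA,3)
    cv2.imwrite(f,im)
E
python3 - <<'E'
from h import *
for n in("top","scene"):
    p=camera(n)
    if n=="top": crop(p,220,90,140,105+50,5 if 0 else 3.8 and 3.8,"pics/t1.png")
    else: crop(p,190,170,220,160,3.6,"pics/s1.png")
    for o in ("rack","rack_end_left","rack_end_right","bay","post","reagent","cup_orange","cup_green","tipbox","tubestand","marker","slidebox"):
        print(n,o,[(np.round(toW(p,d["centre"])),round(d["conf"],2)) for d in recognise(p,o)])
E
```

```text
top rack [(array([517.,  23.,  35.]), 0.96), (array([363., -27.,  20.]), 0.59), (array([627., -92.,  48.]), 0.58)]
top rack_end_left [(array([516.,  21.,  36.]), 0.96), (array([363., -29.,  23.]), 0.93)]
top rack_end_right [(array([368., -25.,  23.]), 0.72), (array([512.,  24.,  32.]), 0.65)]
top bay [(array([774., -17.,  59.]), 0.98), (array([517.,  23.,  33.]), 0.45), (array([ 611., -367.,   70.]), 0.39)]
top post [(array([627., -94.,  48.]), 0.45)]
top reagent [(array([563., 337.,  88.]), 0.71)]
top cup_orange [(array([466., 335.,  64.]), 0.84), (array([ 611., -367.,   68.]), 0.63), (array([564., 338.,  87.]), 0.45)]
top cup_green [(array([ 459., -345.,   62.]), 0.77)]
top tipbox [(array([ 609., -367.,   68.]), 0.97)]
top tubestand [(array([524., 450.,  36.]), 0.7)]
top marker [(array([ 503., -468.,    7.]), 0.73)]
top slidebox [(array([686., 306.,  34.]), 0.91)]
scene rack [(array([379., -34.,  24.]), 0.9), (array([532.,   5.,  28.]), 0.81), (array([818., -64.,  56.]), 0.61)]
scene rack_end_left [(array([529.,   3.,  35.]), 0.91), (array([379., -35.,  21.]), 0.74)]
scene rack_end_right [(array([536.,   1.,  32.]), 0.9), (array([381., -40.,  20.]), 0.74), (array([ 486., -362.,   44.]), 0.67)]
scene bay [(array([815., -69.,  54.]), 0.7)]
scene post [(array([532.,   8.,  31.]), 0.63), (array([ 636., -103.,   25.]), 0.46)]
scene reagent [(array([594., 329.,  64.]), 0.86), (array([532.,   5.,  36.]), 0.53)]
scene cup_orange []
scene cup_green [(array([ 484., -361.,   43.]), 0.84)]
scene tipbox [(array([ 647., -381.,   66.]), 0.96)]
scene tubestand [(array([558., 464.,  48.]), 0.93)]
scene marker [(array([ 511., -472.,   11.]), 0.62), (array([814., -67.,  54.]), 0.6)]
scene slidebox [(array([706., 287.,  39.]), 0.66)]
```

View pics/t1.png

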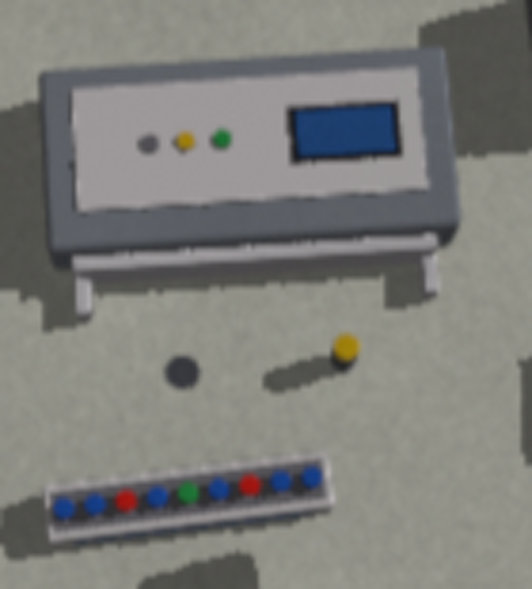

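View pics/s1.png

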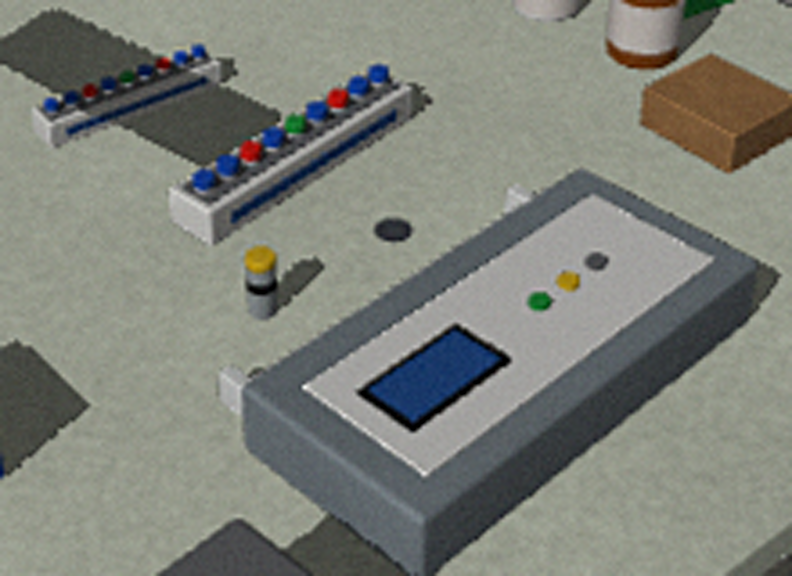

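Run:
```python
from h import *
p=camera("top")
f=lambda x,y,z: at(p,((x+.5)/3.8-.5+220,(y+.5)/3.8-.5+90),z)
L=f(85,313,26);R=f(432,294,26);print(L,R,np.linalg.norm(L-R))
yv=(L-R)/np.linalg.norm(L-R);xv=np.array([yv[1],-yv[0],0]);o=(L+R)/2+30*xv;o[2]=0
print("bay",o,np.arctan2(xv[1],xv[0]))
print("post",f(345,346,48), "sock",f(182,372,0))
for q in [(50,488),(327,459),(331,505),(50,540)]: print(f(*q,32))
for q in [(50,540),(331,508)]: print(f(*q,0))
```

```text
[664.18273681 105.75063286  26.        ] [ 683.03949715 -163.86027803   26.        ] 270.2695333962015
bay [703.53800968 -26.96171648   0.        ] 0.06982693336939212
post [634.29434916 -94.41642318  48.        ] sock [624.63863081  30.16328404   0.        ]
[524.42546613 128.30711644  32.        ]
[549.6008337  -81.77516802  32.        ]
[514.06962356 -84.81053579  32.        ]
[484.51437709 127.13232873  32.        ]
[489.62154902 129.999549     0.        ]
[517.51565783 -86.971392     0.        ]
```

```bash
cat >> h.py <<'E'
BAY=(705.,-27.,0.07)
def tf(pose,pts):
    x,y,a=pose; c,s=np.cos(a),np.sin(a); pts=np.array(pts,float)
    return np.c_[x+c*pts[:,0]-s*pts[:,1], y+s*pts[:,0]+c*pts[:,1], pts[:,2]]
def inbay(xy):
    x,y,a=BAY; d=np.array(xy[:2])-[x,y]; c,s=np.cos(a),np.sin(a); return np.array([c*d[0]+s*d[1],-s*d[0]+c*d[1]])
def rackpolys(pose):
    b=[(-22,-110),(22,-110),(22,110),(-22,110)]
    return [(tf(pose,[q+(32,) for q in b]),(0,255,255)),(tf(pose,[q+(0,) for q in b]),(255,0,255))]
def baypolys(b=None):
    b=b or BAY
    P=[(tf(b,[(0,-142,40),(0,142,40)]),(0,0,255))]
    for s in(-1,1): P.append((tf(b,[(0,s*130,26),(-30,s*130,26),(-30,s*142,26),(0,s*142,26)]),(0,200,0)))
    th=np.linspace(0,6.2,20)
    return P
E
python3 - <<'E'
from h import *
R=(518,22,0.125)
p=camera("top"); crop(p,220,120,150,110,5,"pics/t2.png",rackpolys(R)+baypolys())
p=camera("scene"); crop(p,190,170,220,160,3.6,"pics/s2.png",rackpolys(R)+baypolys())
E
```

```text
(no output)
```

View pics/t2.png

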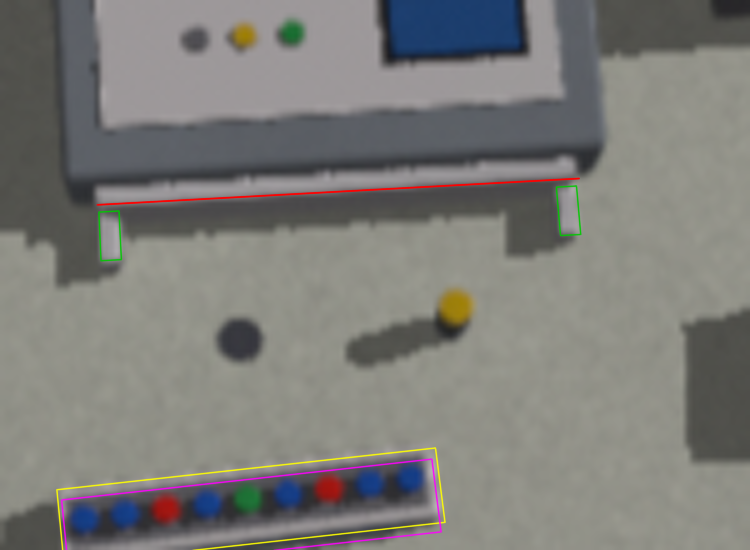

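View pics/s2.png

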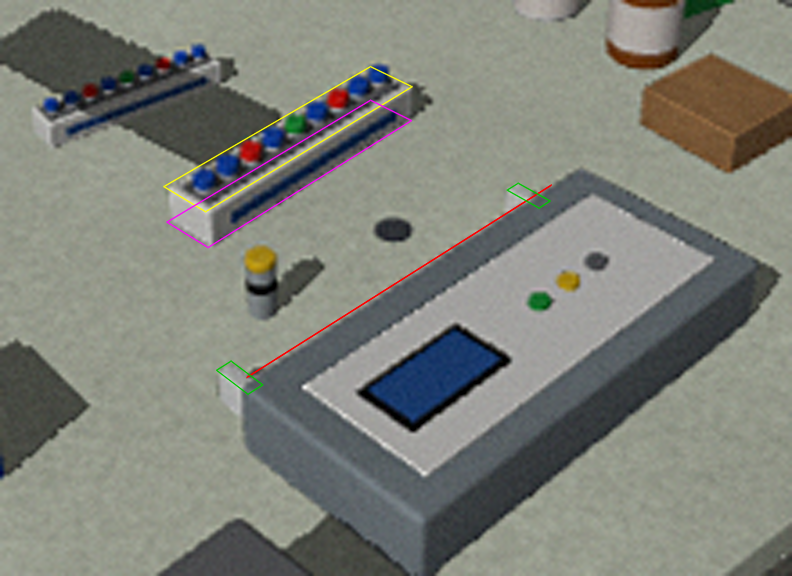

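Call:
jog_arm(
  increments=[
    [0, 0, 0, 0, 0, -10.4, 9.4],
    [0, 0, 0, 0, 0, -10.4, 9.4],
    [0, 0, 0, 0, 0, -10.4, 9.4],
    [-1.56, -4.28, 0, 0, 0, 0, 9.4],
    [-1.56, -4.28, 0, 0, 0, 0, 9.4],
    [-1.56, -4.28, 0, 0, 0, 0, 9.4],
    [-1.56, -4.28, 0, 0, 0, 0, 9.4],
    [-1.56, -4.28, 0, 0, 0, 0, 9.4],
    [-1.56, -4.28, 0, 0, 0, 0, 9.4],
    [-1.56, -4.28, 0, 0, 0, 0, 9.4],
    [-1.56, -4.28, 0, 0, 0, 0, 9.4],
    [-1.56, -4.28, 0, 0, 0, 0, 9.4],
    [-1.56, -4.28, 0, 0, 0, 0, 9.4],
    [-1.56, -4.28, 0, 0, 0, 0, 9.4],
    [-1.56, -4.28, 0, 0, 0, 0, 9.4],
    [0, 0, 3, 0, 0, 0, 9.4],
    [0, 0, 4, 0, 0, 0, 9.4],
    [0, 0, 4, 0, 0, 0, 9.4],
    [0, 0, 3, 0, 0, 0, 9.4],
    [0, 0, 0, 0, 0, 0, 9.4],
  ],
)

```text
clock: 4.05
eef_pos: [472.8, 16.9, 86.1]
eef_rot: [3.141, -0.004, -3.015]
wrist_force: [0.3, -1.0, 1.0]
finger_gap: 93.9
```

Run:
```python
from h import *
s=read_state(); print(s["clock"],s["eef_pos"],s["eef_rot"],s["wrist_force"],s["joints"])
p=camera("wrist"); cv2.imwrite("pics/w3.png",p["image"][:,:,::-1])
p=camera("scene"); crop(p,150,120,220,160,3.6,"pics/s3.png")
```

```text
4.05 [472.83746558  16.88104232  86.08956277] [ 3.14100665 -0.00350926 -3.01489238] [ 0.25223998 -0.96303624  0.95975525] [-4.17411031e-02  3.10630916e-01  1.87160323e+00 -1.29107505e-05
  9.62916342e-01 -1.73922928e+00]
```

View pics/w3.png

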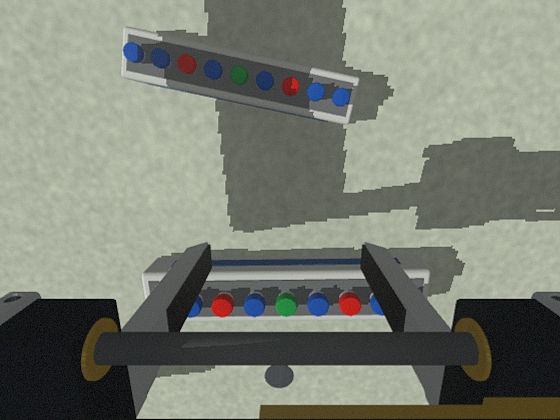

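View pics/s3.png

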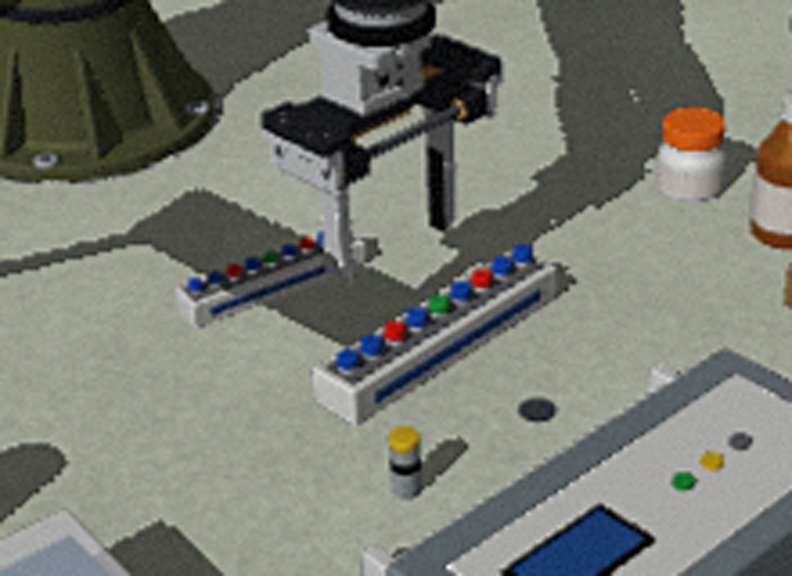

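Call:
jog_arm(
  increments=[
    [0, 0, 1.8, 0, 0, 0, 9.4],
    [0, 0, 1.9, 0, 0, 0, 9.4],
    [0, 0, 1.9, 0, 0, 0, 9.4],
    [0, 0, 0, 0, 0, 0, 9.4],
    [-0.5, 0, 0, 0, 0, 0, 9.4],
    [-0.5, 0, 0, 0, 0, 0, 9.4],
    [-0.3, 0, 0, 0, 0, 0, 9.4],
    [-0.3, 0, 0, 0, 0, 0, 9.4],
    [-0.4, -0.04, 0, 0, 0, -0.3, 9.4],
    [-0.4, -0.04, 0, 0, 0, -0.3, 9.4],
    [-0.4, -0.04, 0, 0, 0, -0.3, 9.4],
    [-0.4, -0.04, 0, 0, 0, -0.3, 9.4],
    [-0.4, -0.04, 0, 0, 0, -0.3, 9.4],
  ],
)

```text
clock: 5.78
eef_pos: [510.0, 19.7, 31.4]
eef_rot: [3.142, -0.0, -2.988]
wrist_force: [-3.2, -0.8, 1.9]
finger_gap: 93.8
```

Run:
```python
from h import *
s=read_state(); print(s["clock"],s["eef_pos"],s["eef_rot"],s["wrist_force"])
p=camera("wrist"); cv2.imwrite("pics/w4.png",p["image"][:,:,::-1])
p=camera("scene"); crop(p,150,120,220,160,3.6,"pics/s4.png")
```

```text
5.775 [509.9976986   19.65715968  31.39883057] [ 3.14157330e+00 -8.42532975e-05 -2.98830208e+00] [-3.24542345 -0.75697812  1.87758853]
```

View pics/w4.png

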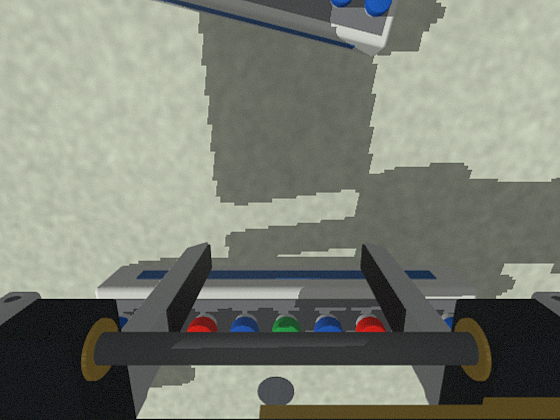

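View pics/s4.png

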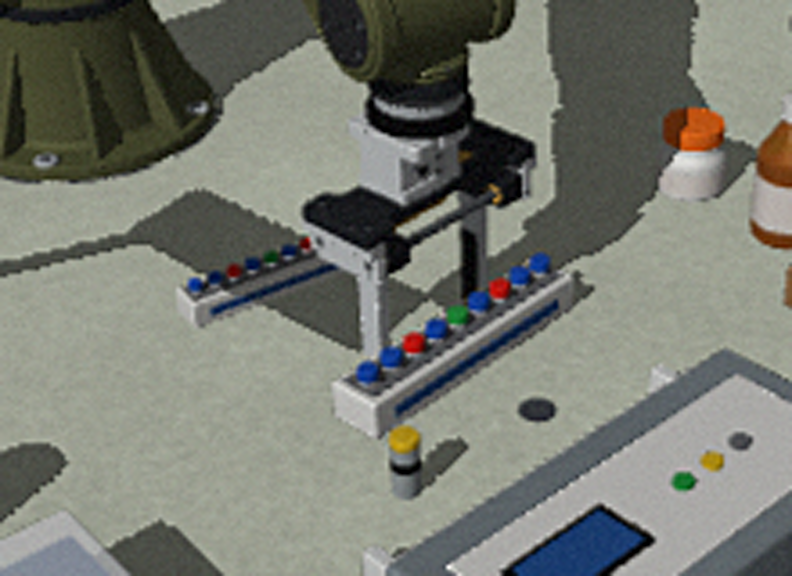

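Call:
jog_arm(
  increments=[
    [-0.5, 0.03, 0, 0, 0, -0.5, 9.4],
    [-0.5, 0.03, 0, 0, 0, -0.5, 9.4],
    [-0.5, 0.03, 0, 0, 0, -0.5, 9.4],
    [-0.5, 0.03, 0, 0, 0, -0.5, 9.4],
    [-0.5, 0.03, 0, 0, 0, -0.5, 9.4],
    [-0.5, 0.03, 0, 0, 0, -0.5, 9.4],
    [-0.5, 0.03, 0, 0, 0, -0.5, 9.4],
    [-0.5, 0.03, 0, 0, 0, -0.5, 9.4],
  ],
)

```text
clock: 6.88
eef_pos: [548.9, 29.4, 31.4]
eef_rot: [-3.142, -0.0, -2.918]
wrist_force: [-1.2, -0.7, -0.8]
finger_gap: 94.0
```

Run:
```python
from h import *
s=read_state(); print(s["clock"],s["eef_pos"],s["eef_rot"],s["wrist_force"])
x,y=s["eef_pos"][:2]; th=s["eef_rot"][2]+np.pi; R=(x+30*np.cos(th),y+30*np.sin(th)+2,th); print(R,inbay(R),th-.07)
p=camera("top"); crop(p,220,120,150,110,5,"pics/t5.png",rackpolys(R)+baypolys())
p=camera("scene"); crop(p,150,120,220,160,3.6,"pics/s5.png",rackpolys(R))
```

```text
6.875 [548.94223398  29.37952826  31.4441081 ] [-3.14155490e+00 -2.95368493e-05 -2.91821123e+00] [-1.17098138 -0.68980915 -0.84091645]
(np.float64(578.1968523425433), np.float64(38.02537689767634), np.float64(0.2233814197489261)) [-121.94454677   73.73510296] 0.1533814197489261
```

View pics/t5.png

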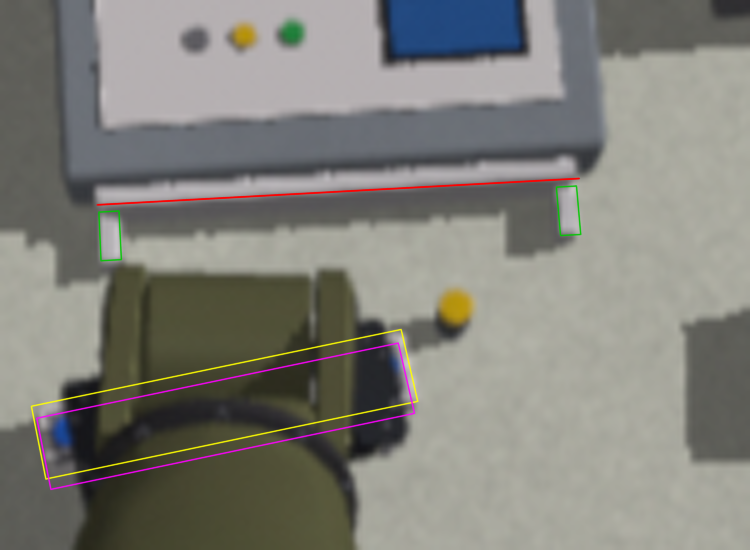

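View pics/s5.png

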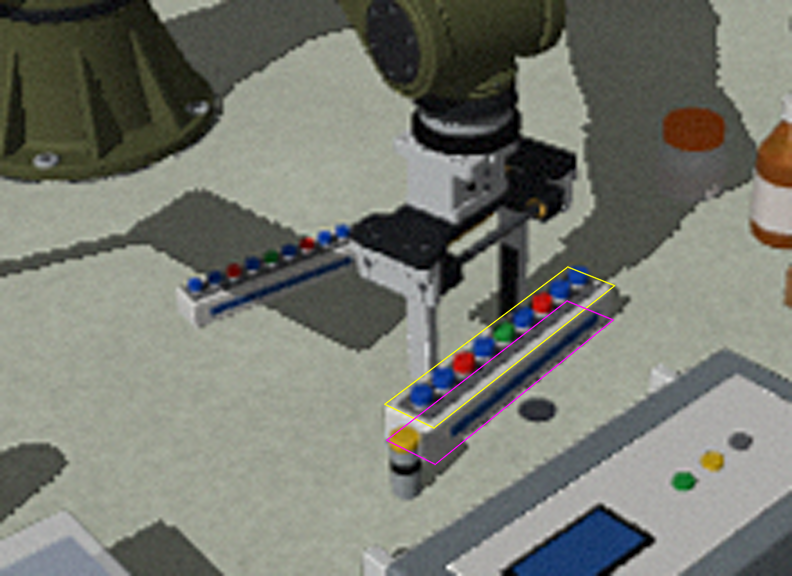

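Call:
jog_arm(
  increments=[
    [-0.5, -0.05, 0, 0, 0, -0.3, 9.4],
    [-0.5, -0.05, 0, 0, 0, -0.3, 9.4],
    [-0.5, -0.05, 0, 0, 0, -0.3, 9.4],
    [-0.5, -0.05, 0, 0, 0, -0.3, 9.4],
    [-0.5, -0.05, 0, 0, 0, -0.3, 9.4],
    [-0.5, -0.05, 0, 0, 0, -0.3, 9.4],
    [-0.5, -0.05, 0, 0, 0, -0.3, 9.4],
    [-0.5, -0.05, 0, 0, 0, -0.3, 9.4],
    [-0.5, -0.05, 0, 0, 0, -0.3, 9.4],
    [-0.5, -0.05, 0, 0, 0, -0.2, 9.4],
    [-0.5, -0.05, 0, 0, 0, 0, 9.4],
    [-0.4, -0.05, 0, 0, 0, 0, 9.4],
    [0, 0, 0, 0, 0, 0, 9.4],
  ],
)

```text
clock: 8.6
eef_pos: [607.7, 38.2, 31.4]
eef_rot: [-3.141, 0.001, -2.868]
wrist_force: [-0.0, -0.8, -0.3]
finger_gap: 94.0
```

```bash
sed -i 's/^BAY=.*/BAY=(706.,-27.5,0.07)/' h.py
python3 - <<'E'
from h import *
s=read_state(); print(s["clock"],s["eef_pos"],s["eef_rot"],s["wrist_force"])
x,y=s["eef_pos"][:2]; th=s["eef_rot"][2]+np.pi; R=(x+30*np.cos(th),y+30*np.sin(th)+2,th); print(R,inbay(R),th-.07)
p=camera("top"); crop(p,220,120,150,110,5,"pics/t6.png",rackpolys(R)+baypolys())
p=camera("scene"); crop(p,190,140,220,160,3.6,"pics/s6.png",rackpolys(R))
E
```

```text
8.6 [607.71787499  38.16571883  31.35021776] [-3.14143410e+00  8.39263941e-04 -2.86827925e+00] [-0.02977814 -0.76849557 -0.33534388]
(np.float64(636.6043295901377), np.float64(48.26341855733101), np.float64(0.27331339896618445)) [-63.92661121  80.43160475] 0.20331339896618444
```

View pics/t6.png

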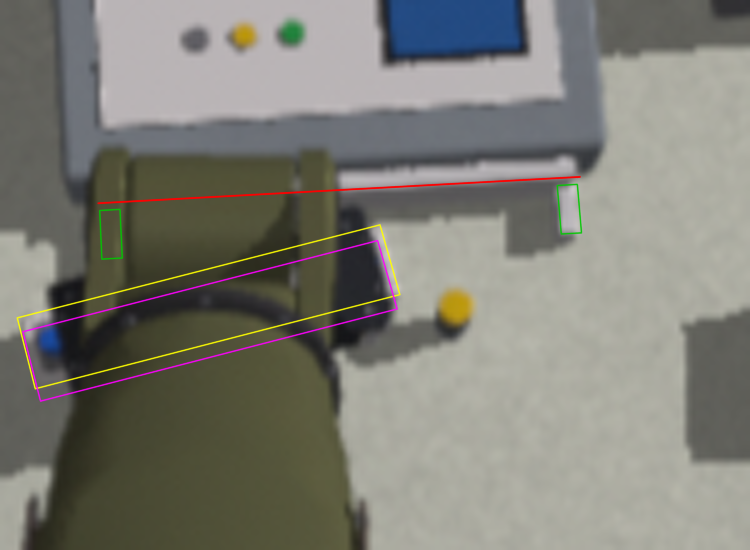

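View pics/s6.png

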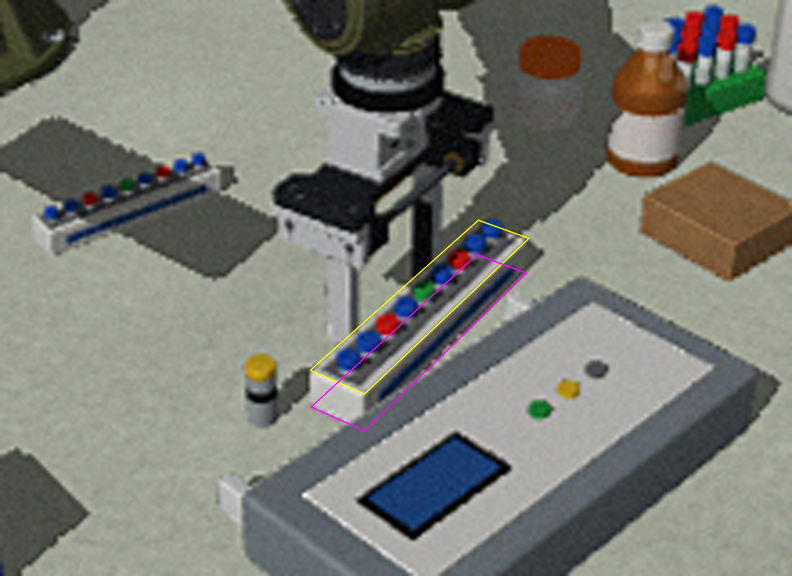

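Call:
jog_arm(
  increments=[
    [-0.4, -0.04, 0, 0, 0, 0, 9.4],
    [-0.4, -0.04, 0, 0, 0, 0, 9.4],
    [0, 0, 0, 0, 0, 0, 9.4],
    [1.0, 0, 0, 0, 0, 0, 9.4],
    [2.0, 0, 0, 0, 0, 0, 9.4],
    [0, 0, -4, 0, 0, 0, 1.2],
    [0, 0, -4, 0, 0, 0, 1.2],
    [0, 0, 0, 0, 0, 10, 1.2],
    [0, 0, 0, 0, 0, 10, 1.2],
    [0, 0, 0, 0, 0, 10, 1.2],
    [0, 0, 0, 0, 0, 10, 1.2],
    [0, 0, 0, 0, 0, 10, 1.2],
    [0, 0, 0, 0, 0, 10, 1.2],
    [0, 0, 0, 0, 0, 10, 1.2],
    [0, 0, 0, 0, 0, 10, 1.2],
    [0, 0, 0, 0, 0, 10, 1.2],
    [4, 0, 0, 0, 0, 0, 1.2],
    [5, 0, 0, 0, 0, 0, 1.2],
    [5, 0, 0, 0, 0, 0, 1.2],
    [0, 0, 0, 0, 0, 0, 1.2],
  ],
)

```text
clock: 11.2
eef_pos: [547.2, 168.6, 111.5]
eef_rot: [3.141, -0.0, 1.848]
wrist_force: [-0.3, -0.2, 0.4]
finger_gap: 12.2
```

Run:
```python
from h import *
s=read_state(); print(s["clock"],s["eef_pos"],s["eef_rot"],s["wrist_force"],s["joints"],s["finger_gap"])
R=(643.3,48.9,.273); print(inbay(R))
yw=s["eef_rot"][2]; tx=np.array([np.cos(yw),np.sin(yw)]); ty=np.array([np.sin(yw),-np.cos(yw)])
d=tf(R,[(0,133,0)])[0,:2]-s["eef_pos"][:2]; print(d@tx,d@ty,yw-np.pi/2)
p=camera("top"); crop(p,220,120,150,110,5,"pics/t7.png",rackpolys(R)+baypolys())
p=camera("scene"); crop(p,190,140,220,160,3.6,"pics/s7.png",rackpolys(R))
```

```text
11.2 [547.18877753 168.55228046 111.53945452] [ 3.14138444e+00 -2.26280839e-04  1.84769269e+00] [-0.25262734 -0.19817847  0.39954507] [ 2.34741067e-01  4.67654374e-01  1.57457946e+00  2.63636686e-04
  1.09916034e+00 -4.22750330e-02] 12.2208680496815
[-57.20281418  80.59831295]
-8.369631592925963 60.25888832547346 0.27689636541632434
```

View pics/t7.png

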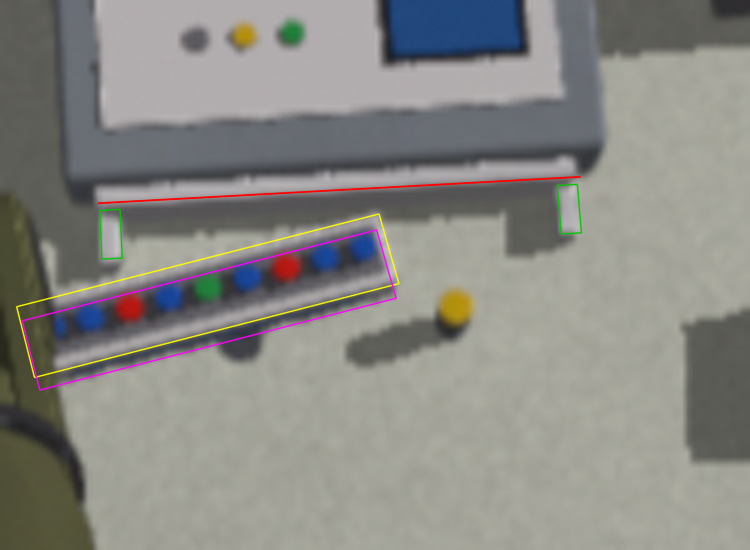

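View pics/s7.png

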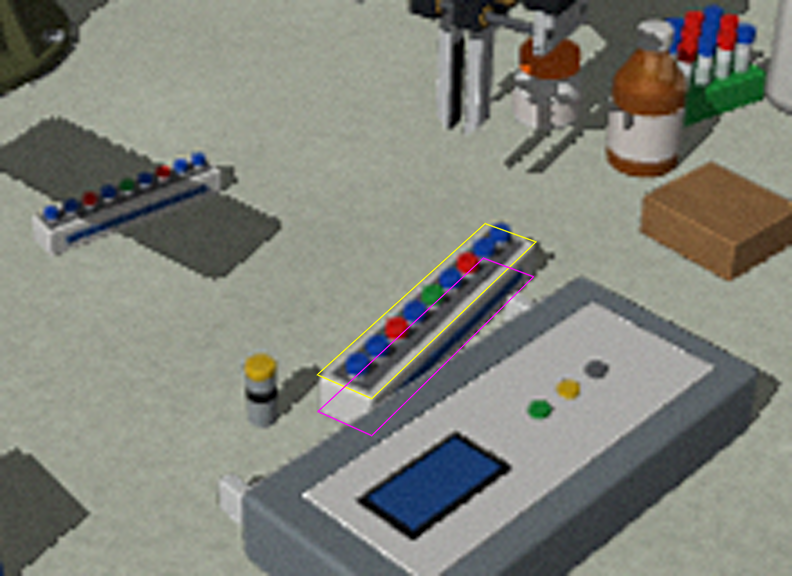

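Call:
jog_arm(
  increments=[
    [-0.4, 2.9, 0, 0, 0, 0, 1.2],
    [-0.4, 2.85, 0, 0, 0, 0, 1.2],
    [0, 0, 0, 0, 0, 0, 1.2],
    [0, 0, 4, 0, 0, 0, 1.2],
    [0, 0, 4, 0, 0, 0, 1.2],
    [0, 0, 0, 0, 0, 0, 1.2],
    [-0.4, 0, 0, 0, 0, 0, 1.2],
    [-0.4, 0, 0, 0, 0, 0, 1.2],
    [-0.3, 0, 0, 0, 0, 0, 1.2],
    [-0.3, 0, 0, 0, 0, 0, 1.2],
    [-0.3, 0, 0, 0, 0, 0, 1.2],
    [-0.3, 0, 0, 0, 0, 0, 1.2],
    [-0.4, 0, 0, 0, 0, 0, 1.2],
    [-0.4, 0, 0, 0, 0, 0, 1.2],
    [-0.4, 0, 0, 0, 0, 0, 1.2],
    [-0.4, 0, 0, 0, 0, 0, 1.2],
  ],
)

```text
clock: 13.3
eef_pos: [615.8, 139.1, 31.4]
eef_rot: [-3.142, -0.0, 1.844]
wrist_force: [-1.4, 3.3, 2.8]
finger_gap: 12.2
```

```bash
cat > look.py <<'E'
from h import *
import sys
n=sys.argv[1]
s=read_state(); print(s["clock"],s["eef_pos"],s["eef_rot"],s["wrist_force"],s["finger_gap"])
th=s["eef_rot"][2]-np.pi/2; R=(*tf((*s["eef_pos"][:2],th),[(0,-118,0)])[0,:2],th); print(R,inbay(R),th-.07)
p=camera("top"); crop(p,220,120,150,110,5,f"pics/t{n}.png",rackpolys(R)+baypolys())
p=camera("scene"); crop(p,190,140,220,160,3.6,f"pics/s{n}.png",rackpolys(R))
E
python3 look.py 8
```

```text
13.3 [615.82190922 139.0669803   31.44264256] [-3.14157957e+00 -2.18068595e-05  1.84405810e+00] [-1.36746239  3.32228703  2.8206187 ] 12.197822009112292
(np.float64(647.6669962648238), np.float64(25.44528153002524), np.float64(0.2732617780859561)) [-54.48700248  56.89559492] 0.20326177808595608
```

View pics/t8.png

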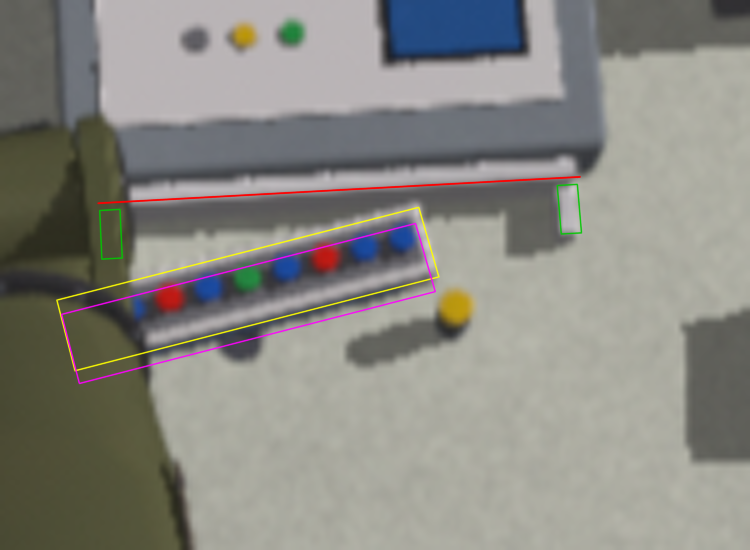

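View pics/s8.png

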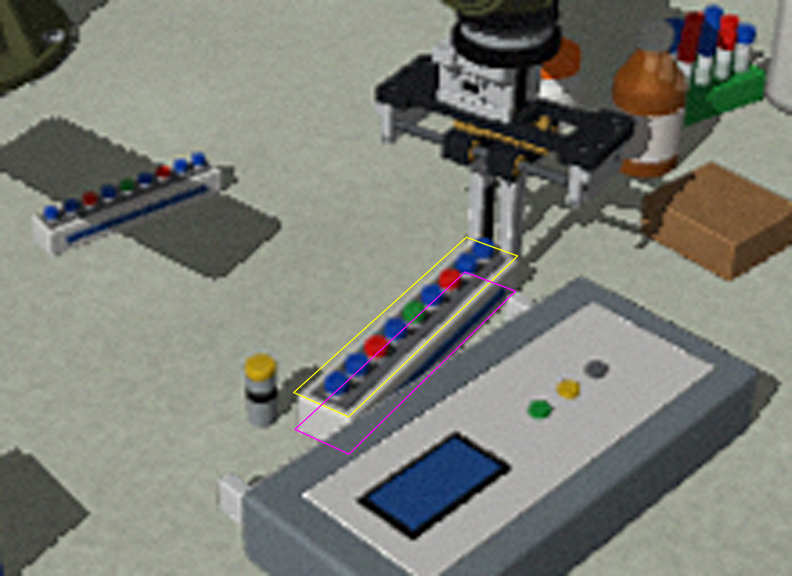

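Call:
jog_arm(
  increments=[
    [-0.4, 0, 0, 0, 0, 0, 1.2],
    [-0.4, 0, 0, 0, 0, 0, 1.2],
    [-0.4, 0, 0, 0, 0, 0, 1.2],
    [-0.4, 0, 0, 0, 0, 0, 1.2],
    [-0.4, 0, 0, 0, 0, 0, 1.2],
    [-0.4, 0, 0, 0, 0, 0, 1.2],
    [-0.4, 0, 0, 0, 0, 0, 1.2],
  ],
)

```text
clock: 14.28
eef_pos: [623.3, 112.1, 31.4]
eef_rot: [-3.141, 0.0, 1.844]
wrist_force: [-1.6, 2.3, -1.4]
finger_gap: 11.7
```

```bash
python3 look.py 9
```

```text
14.275 [623.32794127 112.08702542  31.36872086] [-3.14141988e+00  1.59581055e-05  1.84409684e+00] [-1.63323768  2.31355748 -1.43028287] 11.713986155367841
(np.float64(655.1774297283371), np.float64(-1.5334396636402374), np.float64(0.27330051573438396)) [-48.88193064  29.45764351] 0.20330051573438396
```

View pics/t9.png

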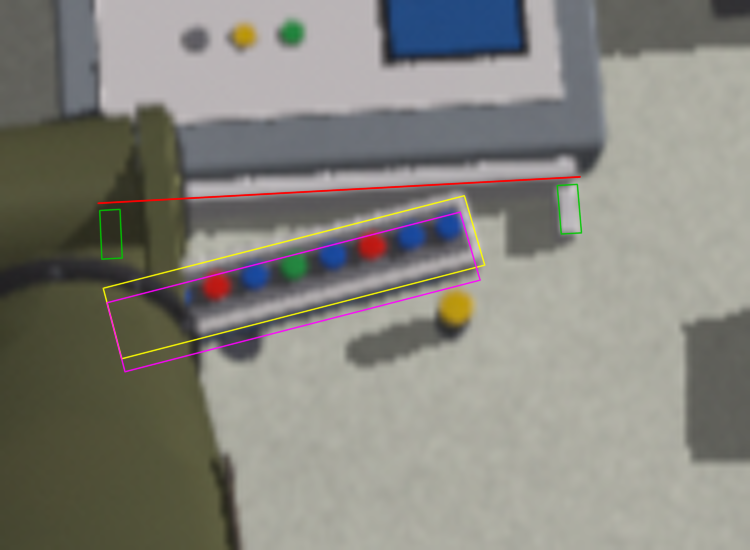

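View pics/s9.png

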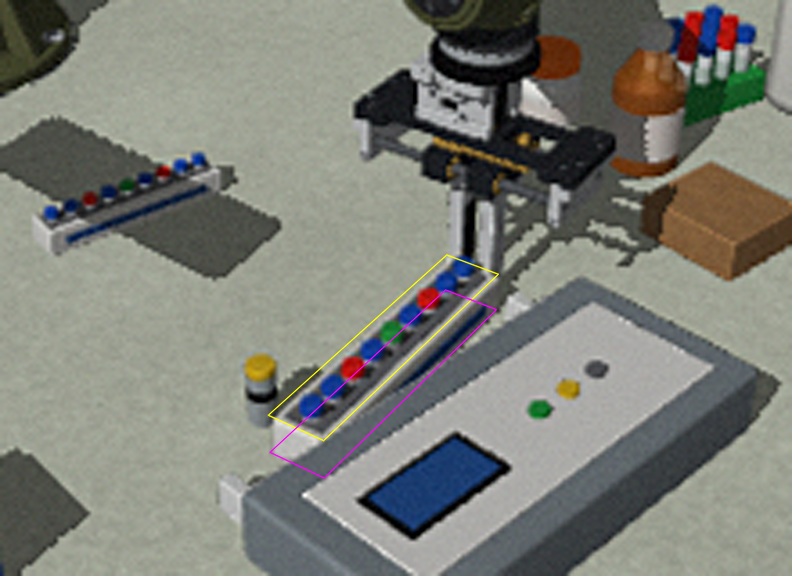

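Call:
jog_arm(
  increments=[
    [-0.4, 0, 0, 0, 0, 0, 1.2],
    [-0.4, 0, 0, 0, 0, 0, 1.2],
    [-0.4, 0, 0, 0, 0, 0, 1.2],
    [-0.4, 0, 0, 0, 0, 0, 1.2],
    [-0.3, 0, 0, 0, 0, 0, 1.2],
    [0, 0, 0, 0, 0, 0, 1.2],
  ],
)

```text
clock: 15.12
eef_pos: [628.6, 93.7, 31.5]
eef_rot: [3.141, 0.0, 1.844]
wrist_force: [0.0, 0.5, -0.4]
finger_gap: 11.9
```

```bash
python3 look.py 10
```

```text
15.125 [628.56869086  93.68112398  31.48012421] [3.14145435e+00 4.05710038e-04 1.84392834e+00] [ 0.01396335  0.47467973 -0.39323271] 11.945240664225201
(np.float64(660.3990337152601), np.float64(-19.94470615162878), np.float64(0.2731320148104006)) [-44.96085077  10.72625236] 0.2031320148104006
```

View pics/t10.png

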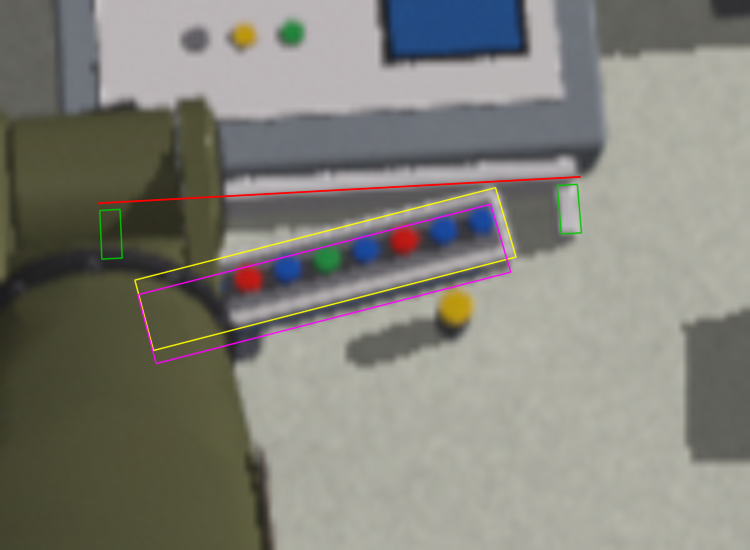

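View pics/s10.png

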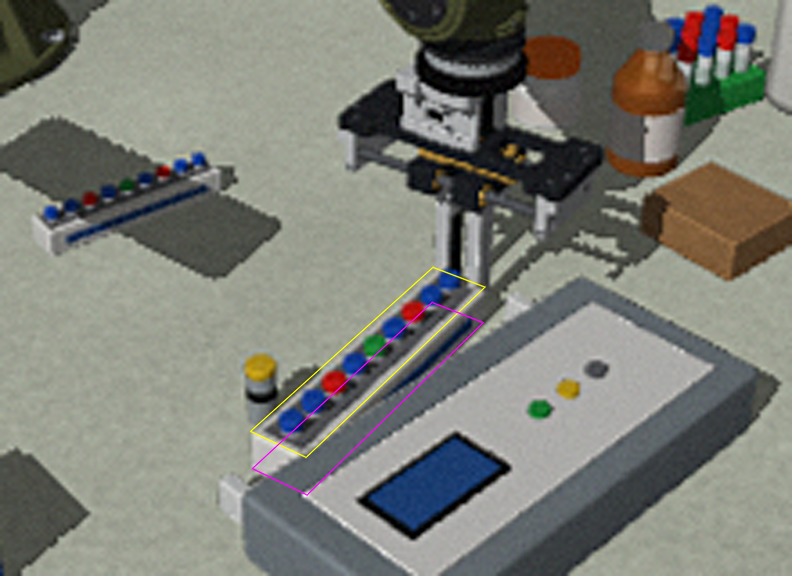

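Call:
jog_arm(
  increments=[
    [1.0, 0, 0, 0, 0, 0, 1.2],
    [1.5, 0, 0, 0, 0, 0, 1.2],
    [0, 0, -4, 0, 0, 0, 1.2],
    [0, 0, -4, 0, 0, 0, 9.4],
    [0, 0, 0, 0, 0, -10, 9.4],
    [0, 0, 0, 0, 0, -10, 9.4],
    [0, 0, 0, 0, 0, -10, 9.4],
    [0, 0, 0, 0, 0, -10, 9.4],
    [0, 0, 0, 0, 0, -10, 9.4],
    [0, 0, 0, 0, 0, -10, 9.4],
    [0, 0, 0, 0, 0, -10, 9.4],
    [0, 0, 0, 0, 0, -10, 9.4],
    [0, 0, 0, 0, 0, -10, 9.4],
    [2.4, -2.9, 0, 0, 0, 0, 9.4],
    [2.4, -3, 0, 0, 0, 0, 9.4],
    [0, -3, 0, 0, 0, 0, 9.4],
    [0, -3, 0, 0, 0, 0, 9.4],
    [0, 0, 0, 0, 0, 0, 9.4],
  ],
)

```text
clock: 17.48
eef_pos: [607.7, -9.9, 111.4]
eef_rot: [-3.141, 0.0, -2.87]
wrist_force: [-0.4, 1.0, -0.1]
finger_gap: 93.7
```

```bash
cat > look2.py <<'E'
from h import *
import sys
n=sys.argv[1]
s=read_state(); print(s["clock"],s["eef_pos"],s["eef_rot"],s["wrist_force"],s["finger_gap"])
th=(s["eef_rot"][2]+np.pi+1)%(2*np.pi)-1; print("tcp bay",inbay(s["eef_pos"]),th-.07)
if len(sys.argv)>2: rb=[float(v) for v in sys.argv[2:5]]; R=(*tf(BAY,[(rb[0],rb[1],0)])[0,:2],rb[2]+.07)
else: R=(*tf((*s["eef_pos"][:2],th),[(30,-25,0)])[0,:2],th)
print(R,inbay(R),R[2]-.07)
p=camera("top"); crop(p,220,120,150,110,5,f"pics/t{n}.png",rackpolys(R)+baypolys())
p=camera("scene"); crop(p,190,140,220,160,3.6,f"pics/s{n}.png",rackpolys(R))
p=camera("wrist"); cv2.imwrite(f"pics/w{n}.png",p["image"][:,:,::-1])
E
python3 look2.py 11 -47.5 9.5 .2
```

```text
17.475 [607.71939358  -9.92546036 111.40420826] [-3.14144848e+00  9.59896889e-05 -2.86974386e+00] [-0.35561063  0.96913581 -0.11584091] 93.66820107001254
tcp bay [-96.8107039   24.40552505] 0.2018487949684274
(np.float64(657.9518704382626), np.float64(-21.34555074612665), 0.27) [-47.5   9.5] 0.2
```

View pics/t11.png

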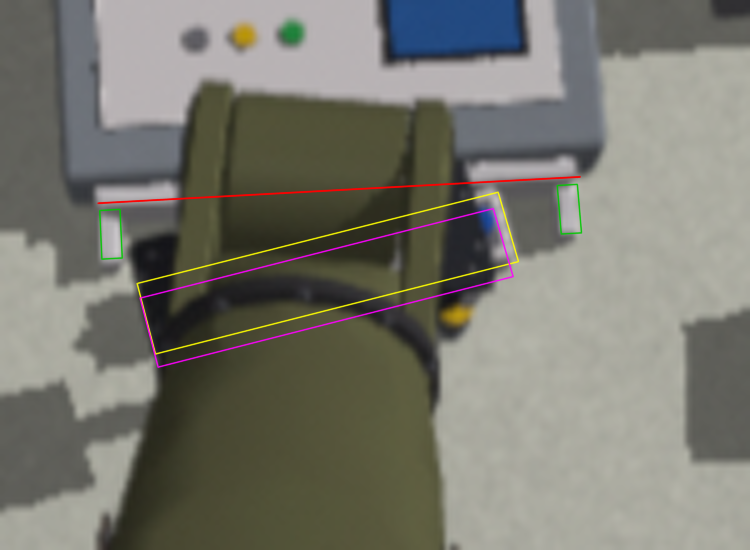

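View pics/s11.png

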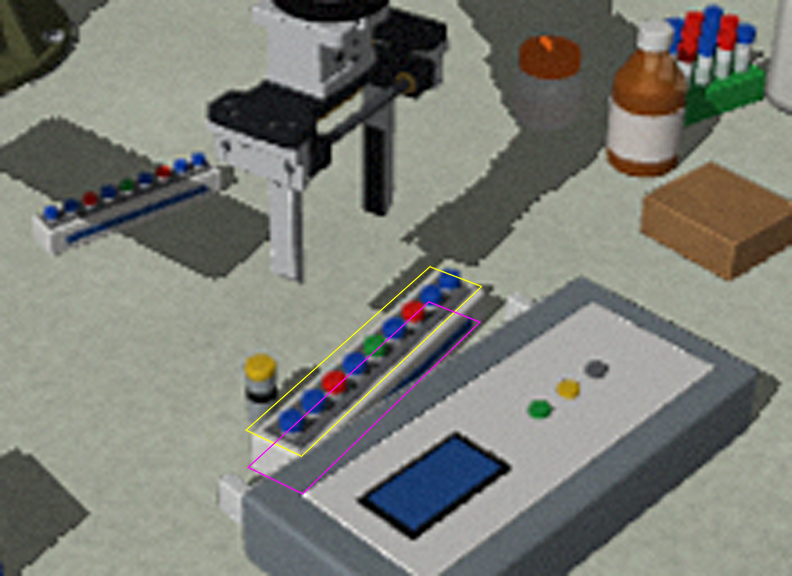

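View pics/w11.png

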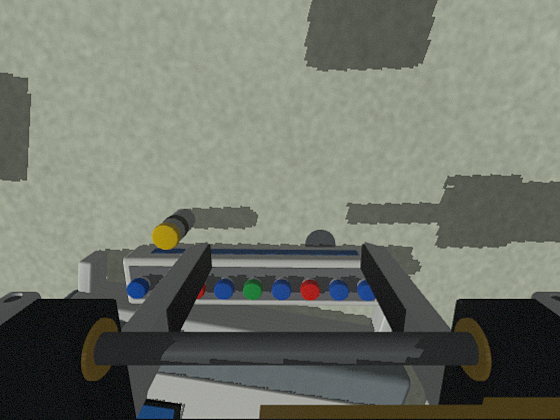

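Call:
jog_arm(
  increments=[
    [0, 0, 2.6, 0, 0, 0, 9.4],
    [0, 0, 2.7, 0, 0, 0, 9.4],
    [0, 0, 2.7, 0, 0, 0, 9.4],
    [0, 0, 0, 0, 0, 0, 9.4],
    [-0.5, 0, 0, 0, 0, 0, 9.4],
    [-0.4, 0, 0, 0, 0, 0, 9.4],
    [-0.3, 0, 0, 0, 0, 0, 9.4],
    [-0.3, 0, 0, 0, 0, 0, 9.4],
    [-0.3, 0, 0, 0, 0, 1.2, 9.4],
    [-0.3, 0, 0, 0, 0, 1.2, 9.4],
    [-0.3, 0, 0, 0, 0, 1.2, 9.4],
    [-0.3, 0, 0, 0, 0, 1.2, 9.4],
    [-0.3, 0, 0, 0, 0, 1.2, 9.4],
  ],
)

```text
clock: 19.25
eef_pos: [636.7, -1.8, 31.4]
eef_rot: [3.142, -0.0, -2.974]
wrist_force: [-2.6, 0.6, 1.4]
finger_gap: 94.0
```

```bash
python3 look2.py 12
```

```text
19.25 [636.71710328  -1.82926096  31.44111705] [ 3.14154185e+00 -2.73043982e-04 -2.97435241e+00] [-2.63268032  0.62156277  1.37434947] 93.98304632156592
tcp bay [-67.31773834  30.45371447] 0.09724024457605412
(np.float64(670.4600841105624), np.float64(-21.486606778095407), np.float64(0.16724024457605413)) [-35.0322848    8.48442933] 0.09724024457605412
```

View pics/s12.png

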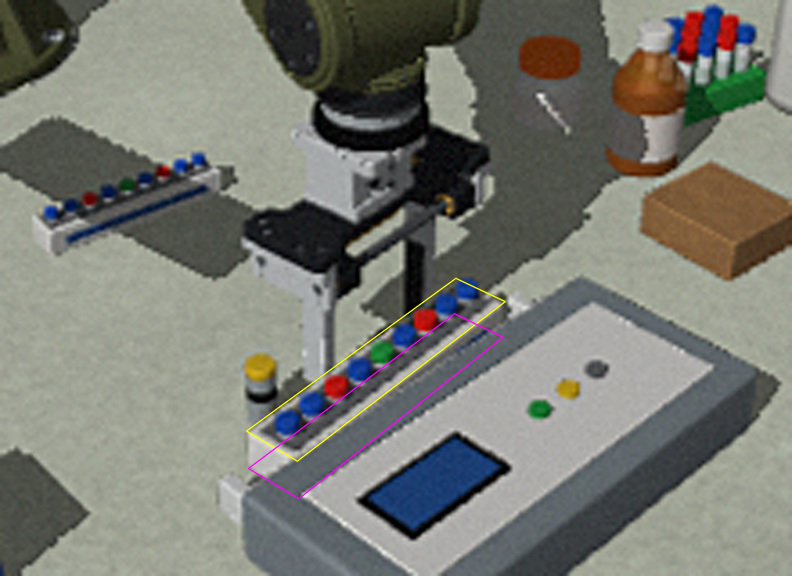

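View pics/w12.png

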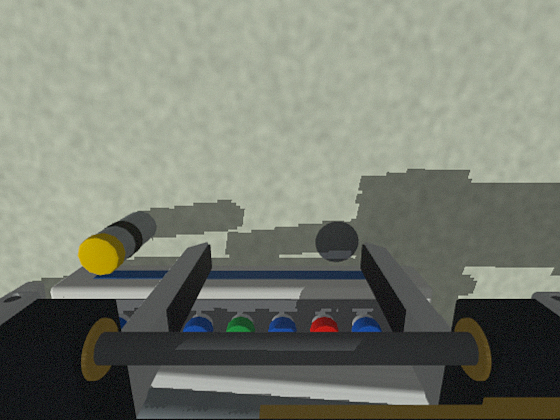

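View pics/t12.png

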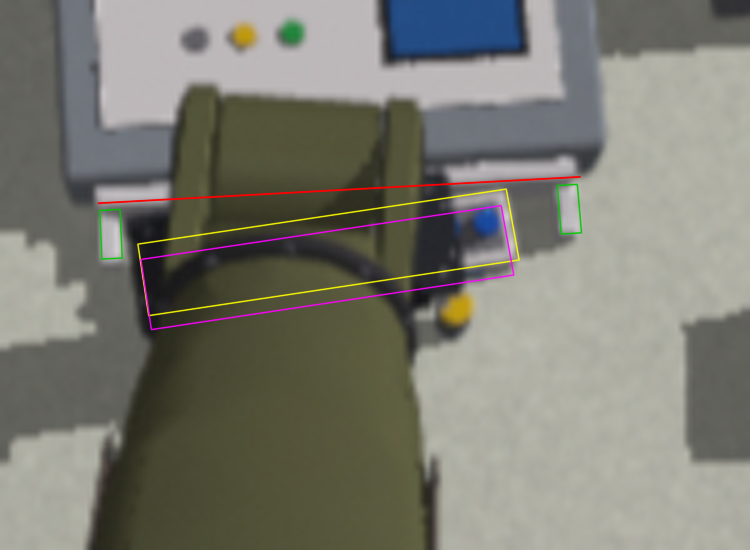

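Call:
jog_arm(
  increments=[
    [-0.25, 0, 0, 0, 0, 1.4, 9.4],
    [-0.25, 0, 0, 0, 0, 1.4, 9.4],
    [-0.25, 0, 0, 0, 0, 1.2, 9.4],
    [-0.2, 0, 0, 0, 0, 0.9, 9.4],
    [0, 0, 0, 0, 0, 0, 9.4],
  ],
)

```text
clock: 20.02
eef_pos: [646.2, -0.6, 31.5]
eef_rot: [-3.142, 0.0, -3.059]
wrist_force: [-0.1, 0.3, 0.3]
finger_gap: 93.8
```

```bash
python3 look2.py 13
```

```text
20.025 [ 6.46238623e+02 -6.28299868e-01  3.14509071e+01] [-3.14154196e+00  3.36254037e-04 -3.05881385e+00] [-0.06924677  0.30136546  0.25613051] 93.77780186618737
tcp bay [-57.73553815  30.98577221] 0.012778806635009243
(np.float64(678.2030042737983), np.float64(-23.062165601047372), np.float64(0.08277880663500925)) [-27.41852612   6.37116717] 0.012778806635009243
```

View pics/s13.png

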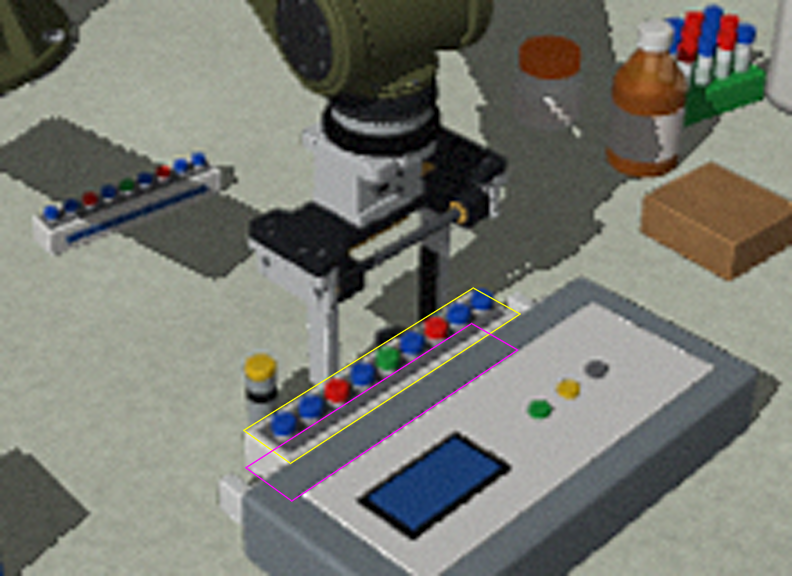

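View pics/t13.png

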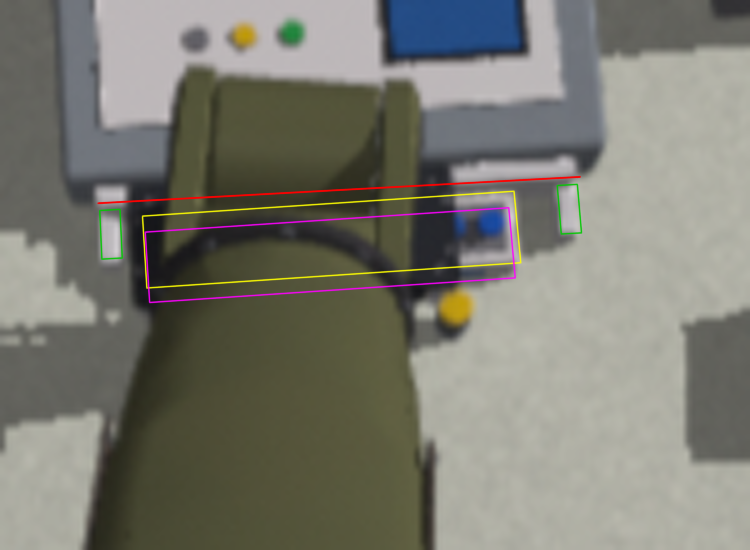

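Call:
jog_arm(
  increments=[
    [-0.15, 0, 0, 0, 0, 0.7, 9.4],
    [-0.15, 0, 0, 0, 0, 0, 9.4],
    [-0.1, 0, 0, 0, 0, 0, 9.4],
  ],
)

```text
clock: 20.55
eef_pos: [649.9, -0.4, 31.5]
eef_rot: [-3.141, -0.001, -3.071]
wrist_force: [-8.1, -1.7, 6.7]
finger_gap: 94.2
```

Call:
jog_arm(
  increments=[
    [-0.1, 0, 0, 0, 0, 0, 9.4],
    [0, 0, 0, 0, 0, 0, 9.4],
  ],
)

```text
clock: 20.8
eef_pos: [650.1, -0.4, 31.5]
eef_rot: [-3.141, -0.003, -3.07]
wrist_force: [-12.2, -1.3, 7.6]
finger_gap: 93.9
```

Call:
jog_arm(
  increments=[
    [-0.1, 0, 0, 0, 0, 0, 9.4],
    [0, 0, 0, 0, 0, 0, 9.4],
  ],
)

```text
clock: 21.05
eef_pos: [650.3, -0.5, 31.5]
eef_rot: [-3.141, -0.005, -3.069]
wrist_force: [-18.8, -3.0, 13.2]
finger_gap: 94.3
```

Call:
jog_arm(
  increments=[
    [0.3, 0, 0, 0, 0, 0, 9.4],
    [1.0, 0, 0, 0, 0, 0, 9.4],
    [2.0, 0, 0, 0, 0, 0, 9.4],
    [0, 0, -5, 0, 0, 0, 9.4],
    [0, 0, -6, 0, 0, 0, 9.4],
    [4, 0, -5, 0, 0, 0, 9.4],
    [6, 0, 0, 0, 0, 0, 9.4],
    [6, 0, 0, 0, 0, 0, 9.4],
    [6, 0, 0, 0, 0, 0, 9.4],
    [6, 0, 0, 0, 0, 0, 9.4],
    [0, 6, 0, 0, 0, 0, 9.4],
    [0, 6, 0, 0, 0, 0, 9.4],
    [0, 6, 0, 0, 0, 0, 9.4],
    [0, 6, 0, 0, 0, 0, 9.4],
    [0, 0, 0, 0, 0, 0, 9.4],
  ],
)

```text
clock: 22.92
eef_pos: [322.6, 219.9, 190.0]
eef_rot: [3.141, 0.0, -3.065]
wrist_force: [0.2, 0.1, 0.1]
finger_gap: 94.0
```

```bash
python3 look2.py 14 -22 6.5 0
```

```text
22.925 [322.57152232 219.91528803 189.98627614] [ 3.14112609e+00  2.20276790e-04 -3.06501989e+00] [0.23905597 0.08643165 0.09830828] 94.02683880738888
tcp bay [-365.18453171  273.62744753] 0.006572763702528406
(np.float64(683.5992494867338), np.float64(-22.554661139779405), 0.07) [-22.    6.5] 0.0
```

View pics/s14.png

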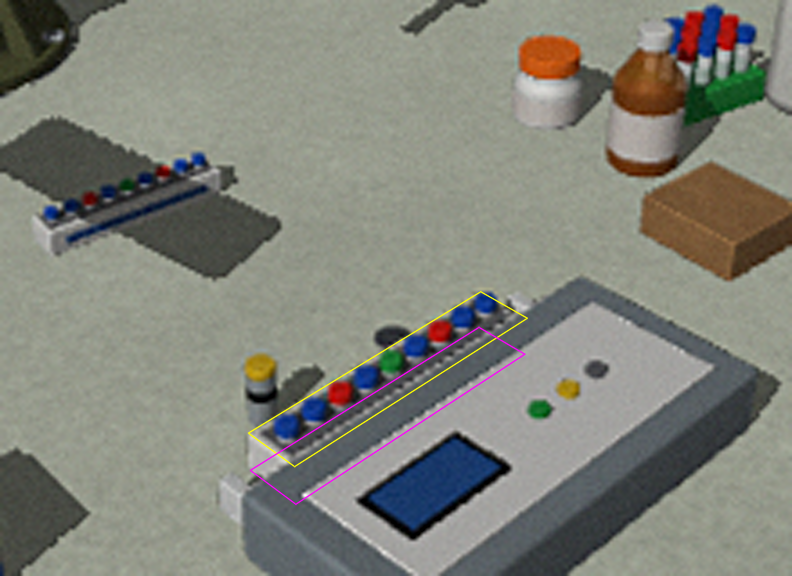

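View pics/t14.png

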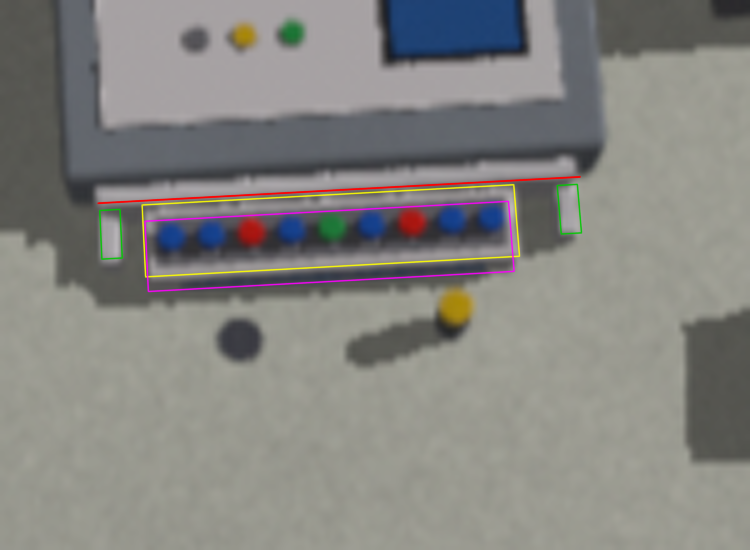

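Run:
```python
from h import *
p=camera("top"); crop(p,240,148,100,40,8,"pics/t15.png")
g=p["image"].sum(2)/3
# profile along bay x at z=32 for several bay y
for y in (-95,-90,6,15,100,106):
    xs=np.arange(-60,14,3); W=tf(BAY,[(x,y,32) for x in xs]); q=proj(p,W).astype(np.float32)
    v=cv2.remap(g.astype(np.float32),q[None,:,0].copy(),q[None,:,1].copy(),cv2.INTER_LINEAR)[0]
    print(y,[(int(x),int(a)) for x,a in zip(xs,v)])
```

```text
-95 [(-60, 151), (-57, 147), (-54, 127), (-51, 99), (-48, 89), (-45, 114), (-42, 144), (-39, 141), (-36, 118), (-33, 102), (-30, 96), (-27, 89), (-24, 87), (-21, 90), (-18, 92), (-15, 93), (-12, 95), (-9, 112), (-6, 138), (-3, 140), (0, 118), (3, 118), (6, 143), (9, 155), (12, 144)]
-90 [(-60, 152), (-57, 150), (-54, 128), (-51, 97), (-48, 87), (-45, 112), (-42, 142), (-39, 137), (-36, 106), (-33, 87), (-30, 77), (-27, 69), (-24, 70), (-21, 74), (-18, 75), (-15, 77), (-12, 84), (-9, 105), (-6, 136), (-3, 145), (0, 125), (3, 124), (6, 147), (9, 156), (12, 148)]
6 [(-60, 119), (-57, 91), (-54, 78), (-51, 62), (-48, 73), (-45, 117), (-42, 146), (-39, 131), (-36, 97), (-33, 83), (-30, 69), (-27, 61), (-24, 65), (-21, 68), (-18, 68), (-15, 71), (-12, 83), (-9, 111), (-6, 143), (-3, 145), (0, 130), (3, 137), (6, 155), (9, 160), (12, 145)]
15 [(-60, 109), (-57, 88), (-54, 74), (-51, 62), (-48, 73), (-45, 115), (-42, 145), (-39, 135), (-36, 103), (-33, 77), (-30, 58), (-27, 50), (-24, 48), (-21, 50), (-18, 61), (-15, 77), (-12, 89), (-9, 110), (-6, 131), (-3, 118), (0, 111), (3, 137), (6, 157), (9, 150), (12, 114)]
100 [(-60, 104), (-57, 87), (-54, 84), (-51, 82), (-48, 91), (-45, 126), (-42, 148), (-39, 129), (-36, 97), (-33, 83), (-30, 68), (-27, 67), (-24, 73), (-21, 75), (-18, 75), (-15, 78), (-12, 90), (-9, 119), (-6, 145), (-3, 133), (0, 126), (3, 146), (6, 159), (9, 154), (12, 123)]
106 [(-60, 106), (-57, 87), (-54, 84), (-51, 82), (-48, 88), (-45, 126), (-42, 153), (-39, 129), (-36, 95), (-33, 72), (-30, 55), (-27, 54), (-24, 63), (-21, 69), (-18, 77), (-15, 85), (-12, 93), (-9, 119), (-6, 142), (-3, 130), (0, 128), (3, 148), (6, 159), (9, 152), (12, 121)]
```

View pics/t15.png

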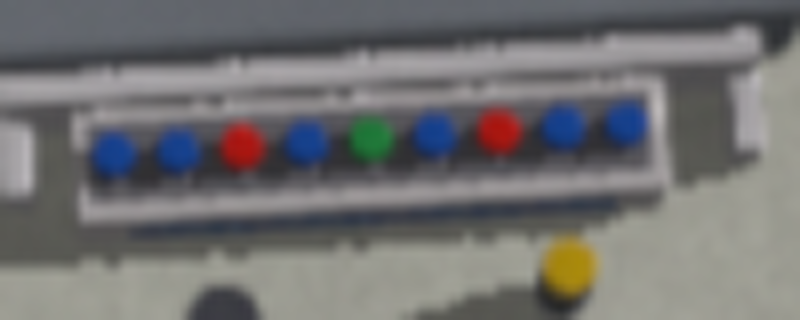

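Run:
```python
from h import *
p=camera("top")
for o in ("reagent","cup_orange","cup_green","tipbox","tubestand","marker","slidebox"):
    print(o,[(np.round(toW(p,d["centre"])),round(d["conf"],2)) for d in recognise(p,o)][:1])
print(read_state()["wrist_force"]); print(sign_off())
```

```text
reagent [(array([564., 341.,  87.]), 0.87)]
cup_orange [(array([465., 339.,  66.]), 0.76)]
cup_green [(array([ 459., -345.,   63.]), 0.92)]
tipbox [(array([ 502., -468.,    9.]), 0.67)]
tubestand [(array([527., 450.,  36.]), 0.75)]
marker [(array([ 503., -465.,   11.]), 0.66)]
slidebox [(array([685., 306.,  34.]), 0.95)]
[ 0.87040006 -0.31937632  0.73523634]
the job is handed in; nothing more can be done
None
```

The rack is docked in the bay and the job is handed in at about 23 s of the 72 s allowed. Sign-off gave no verdict.

**What I did:**
1. I pushed the rack forward with both fingers on its long side, turning it to about 0.2 rad to the bay.
2. I slid it lengthwise from its left end, so the right end went in behind the post.
3. I swung the left end in with a second two-finger push until it pressed on the wall. The wrist force rose to about 23 N and the rack stopped moving; the limit is 40 N on the rack.
4. I drew the arm well clear.

**Last checks (top camera):**
- **Rack against the wall:** it looks flat, with its front edge within about 2 mm of the wall at both ends and the middle. It is less than 0.01 rad off the wall's line.
- **Position between the cheeks:** it sits about 6 mm to the bay's +y side of centre, against the 24 mm allowed.
- **Arm:** the wrist force read about 1 N after backing off, so the robot is touching nothing.
- **Bystanders:** six of the seven measured within about 4 mm of where they started.

**Check that failed:** the tip box was not confirmed at the end. The detector reported the marker's position for it instead, with confidence 0.67. The arm never went near it, so I believe it was not moved.

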